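# Put the mixed-up microscope objectives back into their own storage cups

### The job

The microscope objectives on the mat have been mixed up in their storage cups: move them so that every one stands upright in the cup of the same colour as its ring, parking one in the empty white cup on the way and leaving that cup empty again at the end. Set each one gently down on the floor of a cup, never dropping it or standing it on the bare mat or bench, and leave the oil bottle, slide box and eyepiece where they are.

Things in the scene. Friction and masses are not known exactly. Their poses are not given: they have to be found in the camera images.
- red_objective (a point): Microscope objective with a red colour ring (4x), loose, 120 to 215 g, standing upright on its thread with the front lens up. Round, 65 mm tall: brass thread 25 mm dia (lowest 6 mm), bright straight metal barrel 34 mm dia from 6 to 40 mm up (the place to grip), then the sloping colour ring (39 to 48 mm up, seen from above), then a narrow nose 22 mm dia down to 15 mm at the top. The point lies on its axis, half-way up (32.5 mm above its foot); z points up along its axis.
- yellow_objective (a point): Microscope objective with a yellow colour ring (10x), loose, 120 to 215 g, standing upright on its thread with the front lens up. Round, 65 mm tall: brass thread 25 mm dia (lowest 6 mm), bright straight metal barrel 34 mm dia from 6 to 40 mm up (the place to grip), then the sloping colour ring (39 to 48 mm up, seen from above), then a narrow nose 22 mm dia down to 15 mm at the top. The point lies on its axis, half-way up (32.5 mm above its foot); z points up along its axis.
- green_objective (a point): Microscope objective with a green colour ring (20x), loose, 120 to 215 g, standing upright on its thread with the front lens up. Round, 65 mm tall: brass thread 25 mm dia (lowest 6 mm), bright straight metal barrel 34 mm dia from 6 to 40 mm up (the place to grip), then the sloping colour ring (39 to 48 mm up, seen from above), then a narrow nose 22 mm dia down to 15 mm at the top. The point lies on its axis, half-way up (32.5 mm above its foot); z points up along its axis.
- blue_objective (a point): Microscope objective with a blue colour ring (40x), loose, 120 to 215 g, standing upright on its thread with the front lens up. Round, 65 mm tall: brass thread 25 mm dia (lowest 6 mm), bright straight metal barrel 34 mm dia from 6 to 40 mm up (the place to grip), then the sloping colour ring (39 to 48 mm up, seen from above), then a narrow nose 22 mm dia down to 15 mm at the top. The point lies on its axis, half-way up (32.5 mm above its foot); z points up along its axis.
- cup_red: Red storage cup (canister base), fixed to the grey mat, which is 2 mm thick: round, open on top, outer dia 58 mm, inner dia 52 mm, rim 14 mm above its underside, flat inner floor 8 mm above its underside. Origin: centre of its underside, 2 mm above the bench; z up. An objective standing in it has its listed point 40.5 mm above this origin. Home of the red-ringed objective. Its place is different at every start; at the start it holds one of the objectives.
- cup_yellow: Yellow storage cup (canister base), fixed to the grey mat, which is 2 mm thick: round, open on top, outer dia 58 mm, inner dia 52 mm, rim 14 mm above its underside, flat inner floor 8 mm above its underside. Origin: centre of its underside, 2 mm above the bench; z up. An objective standing in it has its listed point 40.5 mm above this origin. Home of the yellow-ringed objective. Its place is different at every start; at the start it holds one of the objectives.
- cup_green: Green storage cup (canister base), fixed to the grey mat, which is 2 mm thick: round, open on top, outer dia 58 mm, inner dia 52 mm, rim 14 mm above its underside, flat inner floor 8 mm above its underside. Origin: centre of its underside, 2 mm above the bench; z up. An objective standing in it has its listed point 40.5 mm above this origin. Home of the green-ringed objective. Its place is different at every start; at the start it holds one of the objectives.
- cup_blue: Blue storage cup (canister base), fixed to the grey mat, which is 2 mm thick: round, open on top, outer dia 58 mm, inner dia 52 mm, rim 14 mm above its underside, flat inner floor 8 mm above its underside. Origin: centre of its underside, 2 mm above the bench; z up. An objective standing in it has its listed point 40.5 mm above this origin. Home of the blue-ringed objective. Its place is different at every start; at the start it holds one of the objectives.
- cup_white: White storage cup (canister base), fixed to the grey mat, which is 2 mm thick: round, open on top, outer dia 58 mm, inner dia 52 mm, rim 14 mm above its underside, flat inner floor 8 mm above its underside. Origin: centre of its underside, 2 mm above the bench; z up. An objective standing in it has its listed point 40.5 mm above this origin. Empty at the start; its own objective is on the microscope.
- oil_mid (a point): Bystander: immersion-oil bottle of amber glass with black cap, 30 mm dia, 62 mm tall, loose. The point is on its axis, 31 mm above its foot.
- slide_box_mid (a point): Bystander: flat grey slide box, 87 x 102 x 33 mm high (x, y, z), loose. The point is at its centre.
- eyepiece_mid (a point): Bystander: black eyepiece standing on its 30 mm dia tube, 42 mm dia at its widest, 52 mm tall, loose. The point is on its axis, 26 mm above its foot.

How it is judged:
At the end, for the whole second after the job is handed in: Each of the four objectives stands upright (within 0.12 rad) and at rest on the floor of the cup of its ring's colour: its axis within 11 mm of the cup's, its height within 3 mm of seated; the white cup is thus empty (horizontal distance between red_objective and cup_red below 0.011 m and z of red_objective in the frame of cup_red between 0.0375 and 0.0435 m and angle between each of red_objective, yellow_objective, green_objective, blue_objective's own z axis and vertical below 0.12 rad and linear speed of each of obj_red, obj_yellow, obj_green, obj_blue below 0.02 m/s and horizontal distance between yellow_objective and cup_yellow below 0.011 m and z of yellow_objective in the frame of cup_yellow between 0.0375 and 0.0435 m and horizontal distance between green_objective and cup_green below 0.011 m and z of green_objective in the frame of cup_green between 0.0375 and 0.0435 m and horizontal distance between blue_objective and cup_blue below 0.011 m and z of blue_objective in the frame of cup_blue between 0.0375 and 0.0435 m); the robot touches nothing.
It fails at once if an objective is stood or dropped on the bare bench or mat (height (world z) of any of red_objective, yellow_objective, green_objective, blue_objective below 0.038 m).
It fails at once if an objective is let go more than 12 mm above where it would stand in a cup ((height (world z) of red_objective above 0.0545 m and contact force between obj_red and the fingers below 0.05 N) or (height (world z) of yellow_objective above 0.0545 m and contact force between obj_yellow and the fingers below 0.05 N) or (height (world z) of green_objective above 0.0545 m and contact force between obj_green and the fingers below 0.05 N) or (height (world z) of blue_objective above 0.0545 m and contact force between obj_blue and the fingers below 0.05 N)).
It fails at once if the oil bottle is pushed away by more than 20 mm or knocked over (distance of oil_mid from where it was at the start of the episode above 0.02 m or angle between oil_mid's own z axis and vertical above 0.5 rad).
It fails at once if the slide box is pushed away by more than 20 mm or knocked over (distance of slide_box_mid from where it was at the start of the episode above 0.02 m or angle between slide_box_mid's own z axis and vertical above 0.5 rad).
It fails at once if the eyepiece is pushed away by more than 20 mm or knocked over (distance of eyepiece_mid from where it was at the start of the episode above 0.02 m or angle between eyepiece_mid's own z axis and vertical above 0.5 rad).
It also fails if it takes over 109 s, if anything falls off the work surface, if the arm or the gripper's body presses on something with over 40 N, if the wrist force passes 120 N, or if a joint passes its speed limit or range.

### The arm

A 6-joint arm with a two-finger parallel gripper is mounted at the origin on the work surface. World frame = base frame: x ahead of the robot, y to its left, z up, the work surface at z = 0. Lengths are in m, angles in rad, forces in N, time in s.
With the tool pointing down it reaches from about 0.4 to 0.825 m from the base axis. Payload 7 kg.
Tool frame: the origin (TCP) lies midway between the tips of the shut fingers; the grasp point (between the pads) lies 19 mm behind it; z points along the fingers, y is the line along which they close (so a half turn about z gives the same grasp; the last joint's range is limited). The gripper opens to 88 mm and grips with 3 to 60 N. Pads are 19 mm wide; open, the fingers measure 130 mm over their backs; the gripper's body (78 mm by 193 mm) begins 47 mm behind the grasp point.
Start: joints at [1.637, 0.359, 0.012, 0, -1.224, -0.288], TCP at [0.149, 0.658, 0.227] pointing down, gripper open.
Joint ranges: [-3.07, 3.07], [-1.43, 2.12], [-1.02, 1.25], [-3.03, 1.67], [-3.05, -0], [-3.03, 3.03]. Speed limits (rad/s): [2.39, 2.39, 3.01, 3.14, 3.14, 3.14].

### API

Orientations are given as [roll, pitch, yaw] about the fixed x, y, z axes, in that order (R = Rz(yaw) Ry(pitch) Rx(roll)).
In Python, from station import arm, grab_frame, camera_params, spot_in gives the robot as it stands.
- The arm moves only by the shell command python3 -m jog 'ROWS' [FORCE]. ROWS is JSON, a list that holds one entry, the list of rows, each a list of 7 numbers: the shift along the tool's x, y, z in mm, then the turn, a rotation vector about the tool's x, y, z in rad, then the finger opening in mm, from 0 to 87.6. In form: [[[x, y, z, wx, wy, wz, fingers], ...]]. A call has 1 to 20 rows; each row is the pose to reach, as a shift and turn from the pose commanded when the call began, along the tool's axes at that moment; what a row does not reach only later rows make up. A row lasts 1/8 s, in which the tool goes at most 62.5 mm and 10.7 degrees, less where a joint would pass 70% of its speed; a pose out of reach is approached as far as the arm can. A call with a gripper value outside its range is refused whole. The fingers move at their own pace and stop on an object; FORCE is the grip in N (left out, the last holds). Time passes only in rows, so rows that repeat a pose let the fingers close. It gives the time, the measured TCP pose, the force, the opening and the grip force at its end, in the units of the state.
- arm.get_state(): the state, without advancing time (a new reading comes with each control period).
- grab_frame(name): name is "scene" or "top" or "wrist"; returns (picture, depth): 420x560x3 uint8, blue, green, red; 420x560 float32, m along the optical axis (not along the pixel's ray), 0 where there is no reading.
- camera_params(name): a dict with "mtx" (3x3 intrinsics, pixels), "R" (3x3) and "t" (3): a world point X has camera coordinates R X + t. Camera axes: x right, y down, z forward; pixel columns grow to the right and rows downward; lengths in m; the calibration is good to about 2 mm. A picture is of the moment at which its call begins: read the wrist's pose just before it. camera_params takes no time and is no camera call; for the wrist camera it gives the pose at the moment of the call.
- arm.job_done(): hands the job in; it is judged then, once.
Trained networks look in the newest picture that a camera, given by its name, has taken for a name from the list of things; names that differ only in an ending like _2 or _b are one class to them, and where a whole thing is asked for, a point or a joint stands for the part that bears it (a point fixed in the world has none). Each returns a list of dicts, best first, with "confidence" (0 to 1); they miss things now and then, are a little off and sometimes report something else, mostly with a low value. They report only what shows in the picture. A call takes as long as a camera call.
- spot_in(query, camera): "uv" ([column, row] in pixels, amid what is visible of it).
The state is a dict: "t": time; "q": joint angles; "qd": joint speeds; "joint_efforts": joint torques, N m; "eef_pos": TCP position; "ee_rot": TCP orientation; "force": force on the tool from outside, world axes, zero at the start; "moment": the same for the moment, N m; "width": finger opening in m; "gripper_force": force on a finger pad.
Only numpy, scipy, OpenCV 4.12 (cv2) and the standard library are available. Lean on these libraries where they do the work, as an engineer would, in place of code of your own. Each camera call takes 0.05 s, during which the arm holds its last target. There are 200 camera calls.

## Working session

There is one attempt and no reset: what is moved stays moved. The work goes in short steps, Python scripts to look and compute and a shell command to move; the robot and the scene stay as the last step left them, time stands still between calls to the robot, and variables do not carry over. Pictures are saved under pics/ and viewed, at most 14 in all, crops included, and the job is handed in when it is done.

```bash
mkdir -p pics
cat > h.py <<'E'
import numpy as np, cv2
from station import arm, grab_frame, camera_params, spot_in
def world(cam,uv,z):
    p=camera_params(cam); K,R,t=map(np.array,(p["mtx"],p["R"],p["t"]))
    d=R.T@np.linalg.solve(K,[uv[0],uv[1],1]); c=-R.T@t
    return c+d*(z-c[2])/d[2]
E
python3 - <<'E'
from h import *
for c in("top","scene"):
    im,d=grab_frame(c); cv2.imwrite(f"pics/{c}0.png",im)
    p=camera_params(c); print(c,-np.array(p["R"]).T@np.array(p["t"]))
    if c=="top":
      for n,z in [(x+"_objective",.055) for x in("red","yellow","green","blue")]+[("cup_"+x,.016) for x in("red","yellow","green","blue","white")]+[("oil_mid",.062),("slide_box_mid",.033),("eyepiece_mid",.05)]:
        for r in spot_in(n,c)[:2]: print(n,r["confidence"],np.round(r["uv"]),world(c,r["uv"],z).round(3))
s=arm.get_state();print(s)
E
```

```text
top [ 0.5337431  -0.00644425  1.04383983]
red_objective 0.59 [346. 181.] [ 0.649 -0.12   0.055]
yellow_objective 0.7 [293. 260.] [ 0.469 -0.007  0.055]
yellow_objective 0.66 [398. 245.] [ 0.508 -0.239  0.055]
green_objective 0.53 [397. 254.] [ 0.488 -0.237  0.055]
green_objective 0.32 [287. 251.] [0.489 0.006 0.055]
blue_objective 0.69 [293. 261.] [ 0.468 -0.006  0.055]
blue_objective 0.57 [198. 251.] [0.484 0.206 0.055]
cup_red 0.58 [287. 254.] [0.48  0.007 0.016]
cup_green 0.59 [343. 186.] [ 0.641 -0.12   0.016]
cup_blue 0.66 [396. 246.] [ 0.505 -0.244  0.016]
cup_white 0.79 [248. 191.] [0.625 0.103 0.016]
oil_mid 0.44 [305. 138.] [ 0.742 -0.027  0.062]
slide_box_mid 0.66 [441. 183.] [ 0.652 -0.34   0.033]
eyepiece_mid 0.52 [166. 169.] [0.667 0.287 0.05 ]
eyepiece_mid 0.5 [397. 245.] [ 0.509 -0.238  0.05 ]
scene [ 1.15207981 -0.82445244  0.68474327]
{'t': 0.7, 'q': array([ 1.63711811e+00,  3.58558208e-01,  1.18764066e-02, -5.04792840e-06,
       -1.22410016e+00, -2.88090980e-01]), 'qd': array([-0.00133055, -0.00128743, -0.00043559, -0.00040495,  0.00135622,
        0.00089783]), 'joint_efforts': array([ 6.76692503e-05, -5.82166564e+01,  2.93249488e+01,  7.00110868e+00,
        1.26047313e-02, -1.65757490e-05]), 'eef_pos': array([0.14848855, 0.65842791, 0.22657709]), 'ee_rot': array([-3.14158023e+00,  8.63419590e-06, -2.21770911e-01]), 'force': array([ 0.28810889, -0.65242183,  0.39022553]), 'moment': array([-0.03676558,  0.00912765, -0.03854665]), 'gripper_force': 0.0, 'width': 0.08762613059386375}
```

Run:
```python
import cv2
im=cv2.imread("pics/top0.png")[120:290,130:480]
cv2.imwrite("pics/top0c.png",cv2.resize(im,None,fx=2.28,fy=2.28,interpolation=cv2.INTER_CUBIC))
```

```text
(no output)
```

View pics/scene0.png

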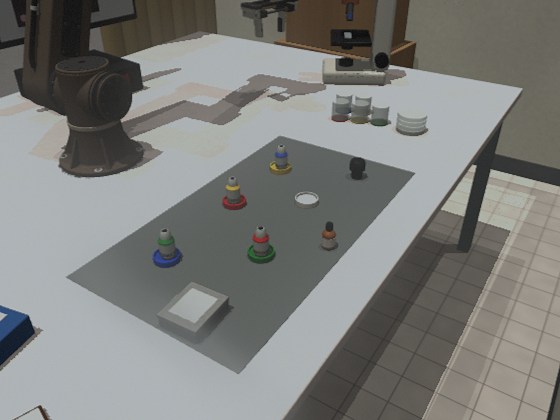

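View pics/top0c.png

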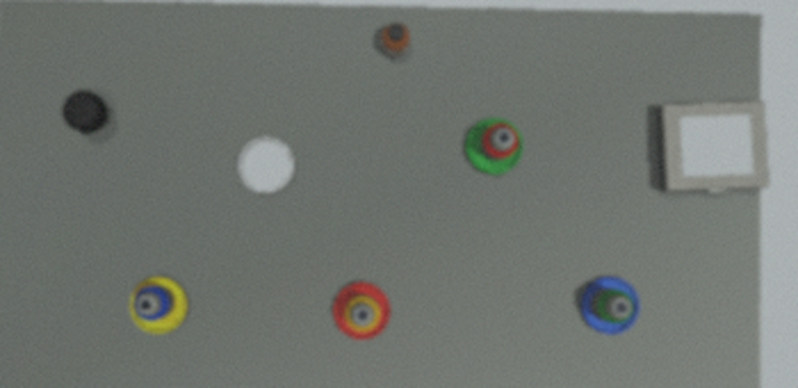

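The top view, in its crop's pixels, shows blue in the yellow cup (158,305), yellow in the red cup (361,310), red in the green cup (493,145), green in the blue cup (609,305), and the white cup empty (266,165). The scene view agrees. This is one 4-cycle, so the order is blue→white, yellow→yellow, red→red, green→green, blue→blue. Next I'll fit the cup circles.

Run:
```python
from h import *
im=cv2.imread("pics/top0.png"); hsv=cv2.cvtColor(im,cv2.COLOR_BGR2HSV)
H=hsv[...,0].astype(int);S=hsv[...,1];V=hsv[...,2]
g=lambda x,y:(130+x/2.28,120+y/2.28)
C=dict(yellow=(g(158,305),30),red=(g(361,310),0),green=(g(493,145),62),blue=(g(609,305),110),white=(g(266,165),None))
N=dict(yellow=(146,304),red=(362,315),green=(504,138),blue=(621,307))
yy,xx=np.mgrid[:420,:560]
for n,(c,h) in C.items():
    near=np.hypot(xx-c[0],yy-c[1])<18
    m=(V>150)&(S<60) if h is None else (S>110)&(np.abs((H-h+90)%180-90)<14)
    cs,_=cv2.findContours((m&near).astype('uint8'),0,2)
    pts=cv2.convexHull(np.vstack(cs))
    (u,v),r=cv2.minEnclosingCircle(pts); e=cv2.fitEllipse(pts)
    print(n,np.round((u,v,r),1),np.round(e[0],1),np.round(e[1],1),"cup",world("top",e[0],.016).round(4), "nose",world("top",g(*N[n]),.075).round(4) if n in N else '')
```

```text
yellow [199.1 253.2  12.5] [199.3 253.4] [24.1 24.8] cup [0.4759 0.2118 0.016 ] nose [0.479 0.211 0.075]
red [288.1 255.9  12.3] [288.2 255.9] [24.  24.4] cup [0.4757 0.0047 0.016 ] nose [0.4742 0.0026 0.075 ]
green [346.  184.   11.7] [345.8 184. ] [22.3 23.2] cup [ 0.6466 -0.1256  0.016 ] nose [ 0.648  -0.1301  0.075 ]
blue [397.2 253.5  12.3] [397.2 253.5] [23.6 24.4] cup [ 0.4881 -0.2469  0.016 ] nose [ 0.4886 -0.2444  0.075 ]
white [246.6 192.2  11.7] [246.5 192.4] [21.7 23.3] cup [0.6212 0.1061 0.016 ] nose
```

```bash
python3 -m jog '[[[0,0,0,0,0,-0.11,87.6],[0,0,0,0,0,-0.222,87.6],[0,0,0,0,0,-0.222,87.6],[0,0,0,0,0,-0.222,87.6]]]' 20
```

```text
t: 1.2
eef_pos: [0.1485, 0.6584, 0.2266]
ee_rot: [-3.142, 0.0, -0.002]
force: [-0.2, -0.0, 0.1]
width: 0.0878
gripper_force: 0.0
```

```bash
python3 -m jog '[[[36,50,10,0,0,0,87.6],[72,99,20,0,0,0,87.6],[108,148,32,0,0,0,87.6],[144,197,42,0,0,0,87.6],[180,246,53,0,0,0,87.6],[216,295,64,0,0,0,87.6],[252,344,75,0,0,0,87.6],[288,393,86,0,0,0,87.6],[329,447,87,0,0,0,87.6],[329,447,87,0,0,0,87.6],[329,447,87,0,0,0,87.6],[329,447,87,0,0,0,87.6],[329,447,87,0,0,0,87.6],[329,447,87,0,0,0,87.6]]]'
python3 - <<'E'
from h import *
im,d=grab_frame("wrist"); cv2.imwrite("pics/w1.png",im)
p=camera_params("wrist");print(-np.array(p["R"]).T@np.array(p["t"]),np.array(p["R"]).round(2))
for n,z in(("blue_objective",.055),("cup_yellow",.016)):
  for r in spot_in(n,"wrist"):print(n,r,world("wrist",r["uv"],z))
E
```

```text
t: 2.95
eef_pos: [0.4772, 0.2124, 0.1397]
ee_rot: [-3.141, -0.0, 0.002]
force: [-0.4, -0.3, -0.1]
width: 0.0876
gripper_force: 0.0
[0.55843564 0.21203421 0.29918724] [[ 0.   -1.   -0.  ]
 [-0.95 -0.    0.3 ]
 [-0.3  -0.   -0.95]]
blue_objective {'uv': [279.6, 201.1], 'confidence': 0.64} [0.48325881 0.2164069  0.055     ]
cup_yellow {'uv': [277.9, 176.3], 'confidence': 0.94} [0.49681547 0.21856785 0.016     ]
```

View pics/w1.png

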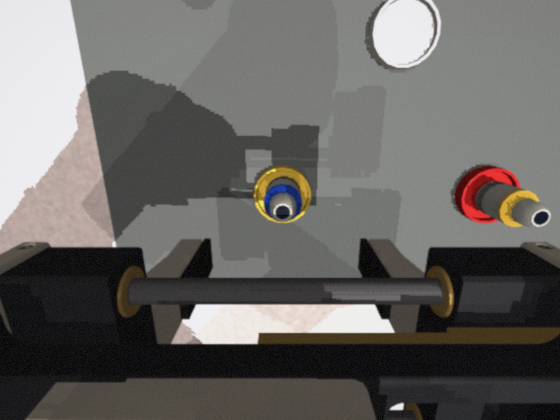

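The wrist view shows the blue objective with its nose at (282,211), in the yellow cup's ring centred near (282,194). The white cup is at (404,31).

```bash
cat >> h.py <<'E'
HUE=dict(yellow=26,red=0,green=62,blue=113)
def look(tag):
    """wrist picture; depth-based axis of the objective standing highest near the TCP, and cup rims by colour"""
    e=arm.get_state()["eef_pos"]; im,d=grab_frame("wrist"); cv2.imwrite(f"pics/{tag}.png",im)
    p=camera_params("wrist");K,R,t=map(np.array,(p["mtx"],p["R"],p["t"]))
    v,u=np.mgrid[:420,:560]; P=np.stack([(u-K[0,2])/K[0,0]*d,(v-K[1,2])/K[1,1]*d,d],-1)
    W=(P-t)@R; near=(np.hypot(W[...,0]-e[0],W[...,1]-e[1])<.06)&(d>0)&(v<235)
    nose=near&(W[...,2]>.072)&(W[...,2]<.082)
    print("tcp",e.round(4),"nose n",nose.sum(),W[nose].mean(0).round(4) if nose.any() else "")
    hsv=cv2.cvtColor(im,cv2.COLOR_BGR2HSV)
    for n,h in HUE.items():
        m=near&(hsv[...,1]>110)&(hsv[...,2]>60)&(np.abs((hsv[...,0].astype(int)-h+90)%180-90)<12)&(W[...,2]<.022)
        if m.sum()<80: continue
        q=cv2.convexHull(np.argwhere(m)[:,::-1].astype(np.float32))
        w=np.array([world("wrist",x,.016)[:2] for x in q[:,0]],np.float32)
        (x,y),r=cv2.minEnclosingCircle(w); print("cup",n,m.sum(),round(x,4),round(y,4),"r",round(r,4))
E
python3 -c "
from h import *
look('w1b')"
```

```text
tcp [0.4774 0.2119 0.1396] nose n 406 [0.4817 0.2145 0.0756]
cup yellow 1209 0.4777 0.2148 r 0.03
```

```bash
python3 -m jog '[[[3,-2,30,0,0,0,87.6],[3,-2,65,0,0,0,87.6],[3,-2,95,0,0,0,87.6],[3,-2,110,0,0,0,87.6],[3,-2,117,0,0,0,87.6],[3,-2,117,0,0,0,87.6],[3,-2,117,0,0,0,70],[3,-2,117,0,0,0,60],[3,-2,117,0,0,0,50],[3,-2,117,0,0,0,42],[3,-2,117,0,0,0,36],[3,-2,117,0,0,0,30],[3,-2,117,0,0,0,26],[3,-2,117,0,0,0,26],[3,-2,117,0,0,0,26]]]' 20
```

```text
t: 5.03
eef_pos: [0.4807, 0.2136, 0.0226]
ee_rot: [-3.141, -0.0, 0.0]
force: [0.5, -0.2, -0.0]
width: 0.0334
gripper_force: 20.0
```

```bash
python3 -m jog '[[[0,0,-10,0,0,0,26],[0,0,-40,0,0,0,26],[0,0,-80,0,0,0,26],[20,15,-95,0,0,0,26],[55,42,-95,0,0,0,26],[95,72,-95,0,0,0,26],[130,98,-95,0,0,0,26],[141,107,-95,0,0,0,26],[141,107,-95,0,0,0,26],[141,107,-70,0,0,0,26],[141,107,-45,0,0,0,26],[141,107,-25,0,0,0,26],[141,107,-12,0,0,0,26],[141,107,-6,0,0,0,26],[141,107,-3,0,0,0,26],[141,107,-1,0,0,0,26],[141,107,0,0,0,0,26],[141,107,0,0,0,0,26]]]'
```

```text
t: 7.28
eef_pos: [0.6218, 0.1065, 0.0228]
ee_rot: [-3.141, -0.0, 0.0]
force: [0.5, -0.1, -2.3]
width: 0.0337
gripper_force: 20.0
```

```bash
python3 -m jog '[[[0,0,0,0,0,0,36],[0,0,0,0,0,0,40],[0,0,0,0,0,0,50],[0,0,0,0,0,0,60],[0,0,0,0,0,0,75],[0,0,0,0,0,0,87.6],[0,0,-30,0,0,0,87.6],[0,0,-80,0,0,0,87.6],[0,0,-117,0,0,0,87.6],[0,0,-117,0,0,0,87.6],[0,0,-117,0,0,0,87.6]]]'; python3 -c "
from h import *
look('w2')"
```

```text
t: 8.65
eef_pos: [0.6211, 0.1065, 0.1392]
ee_rot: [-3.141, 0.0, -0.0]
force: [0.7, -0.0, -0.7]
width: 0.0878
gripper_force: 0.0
tcp [0.6211 0.1065 0.1392] nose n 378 [0.6223 0.1066 0.0752]
```

```bash
python3 -m jog '[[[-36,25,0,0,0,0,87.6],[-80,56,0,0,0,0,87.6],[-120,84,0,0,0,0,87.6],[-145,101,0,0,0,0,87.6],[-145,101,0,0,0,0,87.6],[-145,101,0,0,0,0,87.6],[-145,101,0,0,0,0,87.6]]]'; python3 -c "
from h import *
look('w3')"
```

```text
t: 9.57
eef_pos: [0.4772, 0.0059, 0.1391]
ee_rot: [3.141, 0.001, 0.0]
force: [-0.4, -0.1, -0.6]
width: 0.0873
gripper_force: 0.0
tcp [0.4772 0.0059 0.1391] nose n 405 [0.4772 0.0057 0.0756]
cup red 1282 0.4777 0.0065 r 0.0298
```

View pics/w2.png

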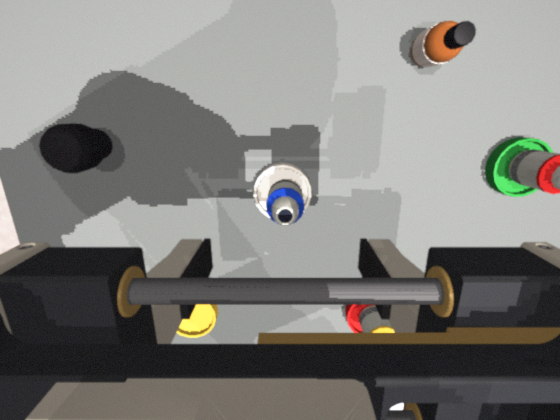

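Blue stands upright in the white cup, nose at (285,213). Next is yellow, which sits right under the tool.

```bash
python3 -m jog '[[[0,0,30,0,0,0,87.6],[0,0,65,0,0,0,87.6],[0,0,95,0,0,0,87.6],[0,0,110,0,0,0,87.6],[0,0,117,0,0,0,87.6],[0,0,117,0,0,0,87.6],[0,0,117,0,0,0,70],[0,0,117,0,0,0,60],[0,0,117,0,0,0,50],[0,0,117,0,0,0,42],[0,0,117,0,0,0,36],[0,0,117,0,0,0,30],[0,0,117,0,0,0,26],[0,0,117,0,0,0,26],[0,0,117,0,0,0,26]]]' 20
```

```text
t: 11.5
eef_pos: [0.4766, 0.0055, 0.0226]
ee_rot: [3.142, -0.0, 0.0]
force: [-0.3, -0.9, 1.1]
width: 0.0334
gripper_force: 20.0
```

```bash
python3 -m jog '[[[0,0,-10,0,0,0,26],[0,0,-40,0,0,0,26],[0,0,-80,0,0,0,26],[0,-25,-95,0,0,0,26],[0,-70,-95,0,0,0,26],[0,-120,-95,0,0,0,26],[0,-170,-95,0,0,0,26],[0,-200,-95,0,0,0,26],[0,-208,-95,0,0,0,26],[0,-208,-95,0,0,0,26],[0,-208,-70,0,0,0,26],[0,-208,-45,0,0,0,26],[0,-208,-25,0,0,0,26],[0,-208,-12,0,0,0,26],[0,-208,-6,0,0,0,26],[0,-208,-3,0,0,0,26],[0,-208,-1,0,0,0,26],[0,-208,0,0,0,0,26],[0,-208,0,0,0,0,26]]]'
```

```text
t: 13.88
eef_pos: [0.4767, 0.2136, 0.0228]
ee_rot: [-3.141, -0.0, 0.0]
force: [0.1, 0.0, -1.4]
width: 0.0338
gripper_force: 20.0
```

```bash
python3 -m jog '[[[0,0,0,0,0,0,36],[0,0,0,0,0,0,40],[0,0,0,0,0,0,50],[0,0,0,0,0,0,60],[0,0,0,0,0,0,75],[0,0,0,0,0,0,87.6],[0,0,-30,0,0,0,87.6],[0,0,-80,0,0,0,87.6],[0,0,-117,0,0,0,87.6],[0,0,-117,0,0,0,87.6],[0,0,-117,0,0,0,87.6]]]'; python3 -c "
from h import *
look('w4')"
```

```text
t: 15.25
eef_pos: [0.4762, 0.2133, 0.1392]
ee_rot: [-3.142, 0.0, -0.0]
force: [-0.1, -0.5, -0.5]
width: 0.0877
gripper_force: 0.0
tcp [0.4762 0.2133 0.1392] nose n 384 [0.4769 0.2134 0.0753]
cup yellow 1313 0.4779 0.2148 r 0.0298
```

```bash
python3 -m jog '[[[20,40,0,0,0,0,87.6],[45,90,0,0,0,0,87.6],[70,140,0,0,0,0,87.6],[95,190,0,0,0,0,87.6],[120,240,0,0,0,0,87.6],[145,290,0,0,0,0,87.6],[165,328,0,0,0,0,87.6],[170,338,0,0,0,0,87.6],[170,338,0,0,0,0,87.6],[170,338,0,0,0,0,87.6],[170,338,0,0,0,0,87.6]]]'; python3 -c "
from h import *
look('w5')"
```

```text
t: 16.68
eef_pos: [0.6464, -0.1232, 0.1398]
ee_rot: [-3.141, -0.0, 0.002]
force: [-0.2, 0.9, 0.5]
width: 0.0873
gripper_force: 0.0
tcp [ 0.6464 -0.1232  0.1398] nose n 421 [ 0.6518 -0.1265  0.0756]
cup green 1088 0.6498 -0.125 r 0.029
```

View pics/w4.png

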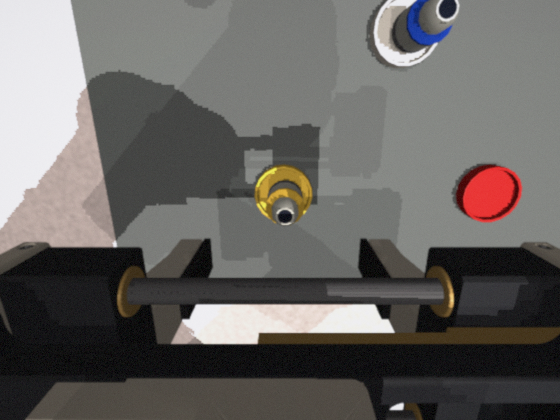

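View pics/w5.png

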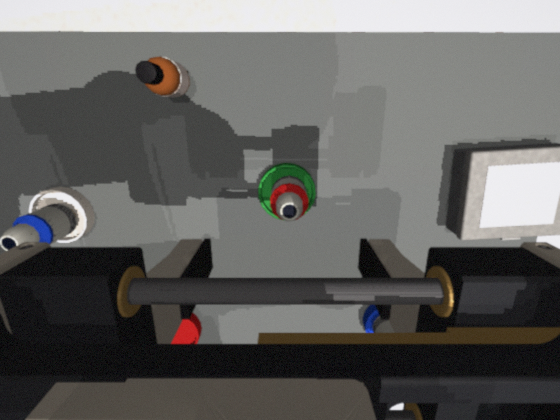

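Yellow is seated in its cup, nose at (285,213), and the red cup is empty. Red stands in the green cup, nose at (289,209), about 4 mm off in x.

```bash
python3 -m jog '[[[4,3,30,0,0,0,87.6],[4,3,65,0,0,0,87.6],[4,3,95,0,0,0,87.6],[4,3,110,0,0,0,87.6],[4,3,117,0,0,0,87.6],[4,3,117,0,0,0,87.6],[4,3,117,0,0,0,70],[4,3,117,0,0,0,60],[4,3,117,0,0,0,50],[4,3,117,0,0,0,42],[4,3,117,0,0,0,36],[4,3,117,0,0,0,30],[4,3,117,0,0,0,26],[4,3,117,0,0,0,26],[4,3,117,0,0,0,26]]]' 20
```

```text
t: 18.6
eef_pos: [0.6507, -0.1274, 0.0225]
ee_rot: [-3.142, -0.0, 0.0]
force: [0.3, -0.3, -0.2]
width: 0.0341
gripper_force: 20.0
```

```bash
python3 -m jog '[[[0,0,-10,0,0,0,26],[0,0,-40,0,0,0,26],[0,0,-80,0,0,0,26],[-25,-19,-95,0,0,0,26],[-65,-50,-95,0,0,0,26],[-105,-81,-95,0,0,0,26],[-145,-111,-95,0,0,0,26],[-165,-127,-95,0,0,0,26],[-173,-133,-95,0,0,0,26],[-173,-133,-95,0,0,0,26],[-173,-133,-70,0,0,0,26],[-173,-133,-45,0,0,0,26],[-173,-133,-25,0,0,0,26],[-173,-133,-12,0,0,0,26],[-173,-133,-6,0,0,0,26],[-173,-133,-3,0,0,0,26],[-173,-133,-1,0,0,0,26],[-173,-133,0,0,0,0,26],[-173,-133,0,0,0,0,26]]]'
```

```text
t: 20.98
eef_pos: [0.4778, 0.0056, 0.0228]
ee_rot: [-3.141, -0.0, 0.0]
force: [-0.2, -0.3, -1.6]
width: 0.0341
gripper_force: 20.0
```

```bash
python3 -m jog '[[[0,0,0,0,0,0,36],[0,0,0,0,0,0,40],[0,0,0,0,0,0,50],[0,0,0,0,0,0,60],[0,0,0,0,0,0,75],[0,0,0,0,0,0,87.6],[0,0,-30,0,0,0,87.6],[0,0,-80,0,0,0,87.6],[0,0,-117,0,0,0,87.6],[0,0,-117,0,0,0,87.6],[0,0,-117,0,0,0,87.6]]]'; python3 -c "
from h import *
look('w6')"
```

```text
t: 22.35
eef_pos: [0.4772, 0.0055, 0.1392]
ee_rot: [-3.141, 0.0, -0.0]
force: [0.4, -0.3, 0.6]
width: 0.0875
gripper_force: 0.0
tcp [0.4772 0.0055 0.1392] nose n 384 [0.4783 0.0057 0.0753]
cup red 1253 0.4774 0.0066 r 0.0298
```

```bash
python3 -m jog '[[[2,40,0,0,0,0,87.6],[5,95,0,0,0,0,87.6],[7,150,0,0,0,0,87.6],[10,205,0,0,0,0,87.6],[12,240,0,0,0,0,87.6],[12,249,0,0,0,0,87.6],[12,249,0,0,0,0,87.6],[12,249,0,0,0,0,87.6],[12,249,0,0,0,0,87.6]]]'; python3 -c "
from h import *
look('w7')"
```

```text
t: 23.52
eef_pos: [0.4898, -0.2425, 0.1396]
ee_rot: [-3.142, -0.0, 0.002]
force: [-0.3, 0.6, -0.2]
width: 0.0876
gripper_force: 0.0
tcp [ 0.4898 -0.2425  0.1396] nose n 405 [ 0.4915 -0.2411  0.0757]
cup blue 1243 0.4904 -0.2457 r 0.0298
```

View pics/w7.png

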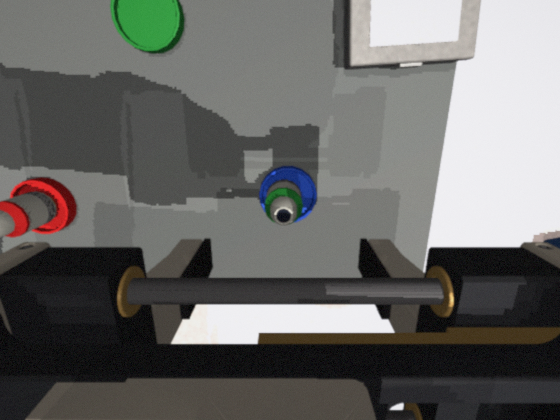

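Red is in the red cup (left edge). Green stands in the blue cup, nose at (283,212), and the green cup is empty at (148,15).

```bash
python3 -m jog '[[[1,-1,30,0,0,0,87.6],[1,-1,65,0,0,0,87.6],[1,-1,95,0,0,0,87.6],[1,-1,110,0,0,0,87.6],[1,-1,117,0,0,0,87.6],[1,-1,117,0,0,0,87.6],[1,-1,117,0,0,0,70],[1,-1,117,0,0,0,60],[1,-1,117,0,0,0,50],[1,-1,117,0,0,0,42],[1,-1,117,0,0,0,36],[1,-1,117,0,0,0,30],[1,-1,117,0,0,0,26],[1,-1,117,0,0,0,26],[1,-1,117,0,0,0,26]]]' 20
```

```text
t: 25.45
eef_pos: [0.4907, -0.2425, 0.0225]
ee_rot: [-3.142, -0.0, 0.0]
force: [-0.3, 0.1, -0.3]
width: 0.0336
gripper_force: 20.0
```

```bash
python3 -m jog '[[[0,0,-10,0,0,0,26],[0,0,-40,0,0,0,26],[0,0,-80,0,0,0,26],[25,-18,-95,0,0,0,26],[65,-48,-95,0,0,0,26],[105,-77,-95,0,0,0,26],[140,-102,-95,0,0,0,26],[155,-114,-95,0,0,0,26],[159,-117,-95,0,0,0,26],[159,-117,-95,0,0,0,26],[159,-117,-70,0,0,0,26],[159,-117,-45,0,0,0,26],[159,-117,-25,0,0,0,26],[159,-117,-12,0,0,0,26],[159,-117,-6,0,0,0,26],[159,-117,-3,0,0,0,26],[159,-117,-1,0,0,0,26],[159,-117,0,0,0,0,26],[159,-117,0,0,0,0,26]]]'
```

```text
t: 27.82
eef_pos: [0.6498, -0.1254, 0.0228]
ee_rot: [-3.142, -0.0, 0.0]
force: [-0.4, 0.1, -1.5]
width: 0.0333
gripper_force: 20.0
```

```bash
python3 -m jog '[[[0,0,0,0,0,0,36],[0,0,0,0,0,0,40],[0,0,0,0,0,0,50],[0,0,0,0,0,0,60],[0,0,0,0,0,0,75],[0,0,0,0,0,0,87.6],[0,0,-30,0,0,0,87.6],[0,0,-80,0,0,0,87.6],[0,0,-117,0,0,0,87.6],[0,0,-117,0,0,0,87.6],[0,0,-117,0,0,0,87.6]]]'; python3 -c "
from h import *
look('w8')"
```

```text
t: 29.2
eef_pos: [0.6492, -0.1253, 0.1392]
ee_rot: [-3.141, 0.0, -0.0]
force: [0.0, -0.4, 0.4]
width: 0.0875
gripper_force: 0.0
tcp [ 0.6492 -0.1253  0.1392] nose n 372 [ 0.6498 -0.1254  0.0752]
cup green 1135 0.6494 -0.1248 r 0.029
```

```bash
python3 -m jog '[[[-5,-40,0,0,0,0,87.6],[-12,-95,0,0,0,0,87.6],[-18,-150,0,0,0,0,87.6],[-24,-200,0,0,0,0,87.6],[-28,-226,0,0,0,0,87.6],[-28,-232,0,0,0,0,87.6],[-28,-232,0,0,0,0,87.6],[-28,-232,0,0,0,0,87.6],[-28,-232,0,0,0,0,87.6]]]'; python3 -c "
from h import *
look('w9')"
```

```text
t: 30.38
eef_pos: [0.6217, 0.1055, 0.1394]
ee_rot: [3.141, 0.0, -0.001]
force: [-0.1, 0.6, -0.6]
width: 0.0879
gripper_force: 0.0
tcp [0.6217 0.1055 0.1394] nose n 406 [0.6229 0.1069 0.0757]
```

```bash
python3 -m jog '[[[0,-1,30,0,0,0,87.6],[0,-1,65,0,0,0,87.6],[0,-1,95,0,0,0,87.6],[0,-1,110,0,0,0,87.6],[0,-1,117,0,0,0,87.6],[0,-1,117,0,0,0,87.6],[0,-1,117,0,0,0,70],[0,-1,117,0,0,0,60],[0,-1,117,0,0,0,50],[0,-1,117,0,0,0,42],[0,-1,117,0,0,0,36],[0,-1,117,0,0,0,30],[0,-1,117,0,0,0,26],[0,-1,117,0,0,0,26],[0,-1,117,0,0,0,26]]]' 20
```

```text
t: 32.3
eef_pos: [0.6216, 0.1075, 0.0225]
ee_rot: [3.141, 0.0, 0.0]
force: [0.5, 0.1, -0.6]
width: 0.0337
gripper_force: 20.0
```

```bash
python3 -m jog '[[[0,0,-10,0,0,0,26],[0,0,-40,0,0,0,26],[0,0,-80,0,0,0,26],[-9,25,-95,0,0,0,26],[-26,70,-95,0,0,0,26],[-45,120,-95,0,0,0,26],[-63,170,-95,0,0,0,26],[-82,220,-95,0,0,0,26],[-100,270,-95,0,0,0,26],[-118,318,-95,0,0,0,26],[-128,345,-95,0,0,0,26],[-131,352,-95,0,0,0,26],[-131,352,-95,0,0,0,26],[-131,352,-95,0,0,0,26]]]'
```

```text
t: 34.05
eef_pos: [0.4908, -0.2439, 0.1176]
ee_rot: [-3.141, -0.0, 0.001]
force: [0.4, 0.5, -1.6]
width: 0.0337
gripper_force: 20.0
```

```bash
python3 -m jog '[[[0,0,25,0,0,0,26],[0,0,50,0,0,0,26],[0,0,70,0,0,0,26],[0,0,83,0,0,0,26],[0,0,89,0,0,0,26],[0,0,92,0,0,0,26],[0,0,94,0,0,0,26],[0,0,95,0,0,0,26],[0,0,95,0,0,0,26]]]'
```

```text
t: 35.17
eef_pos: [0.4908, -0.2446, 0.0228]
ee_rot: [3.142, -0.0, 0.0]
force: [0.4, -1.0, -2.1]
width: 0.0334
gripper_force: 20.0
```

```bash
python3 -m jog '[[[0,0,0,0,0,0,36],[0,0,0,0,0,0,40],[0,0,0,0,0,0,50],[0,0,0,0,0,0,60],[0,0,0,0,0,0,75],[0,0,0,0,0,0,87.6],[0,0,-30,0,0,0,87.6],[0,0,-80,0,0,0,87.6],[0,0,-117,0,0,0,87.6],[0,0,-160,0,0,0,87.6],[0,0,-160,0,0,0,87.6],[0,0,-160,0,0,0,87.6],[0,0,-160,0,0,0,87.6]]]'; python3 -c "
from h import *
look('w10')
cv2.imwrite('pics/scene1.png',grab_frame('scene')[0])"
```

```text
t: 36.8
eef_pos: [0.4899, -0.2443, 0.1814]
ee_rot: [-3.141, 0.002, 0.0]
force: [-0.2, 0.2, -0.7]
width: 0.0874
gripper_force: 0.0
tcp [ 0.4899 -0.2443  0.1814] nose n 302 [ 0.4919 -0.2446  0.0756]
cup blue 983 0.4904 -0.2457 r 0.0298
```

View pics/scene1.png

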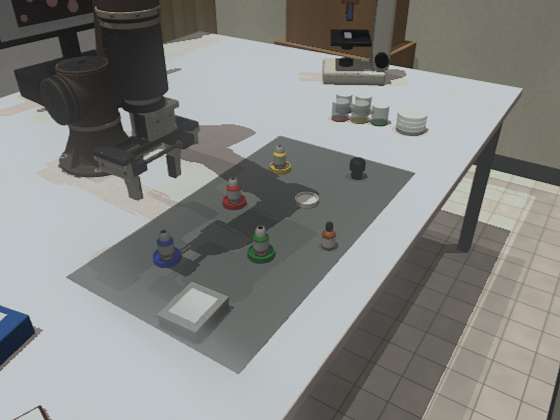

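All four objectives stand in their matching cups: yellow (280,160), red (234,193), green (261,243) and blue (166,248). The white cup (306,199) is empty and the bystanders haven't moved.

```bash
python3 -c "
from h import *
print(arm.job_done())"
```

```text
the job is handed in; nothing more can be done
None
```

I moved all four objectives into the cups of their own colour, left the white cup empty and the bystanders untouched, and handed the job in at about 37 s; the hand-in call did not report a verdict.

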